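# Shut the cartridge press and draw its plunger back

## Robot

A 7-joint arm with a two-finger parallel gripper is mounted at the origin on the work surface. World frame = base frame: x ahead of the robot, y to its left, z up, the work surface at z = 0. Lengths are in m, angles in rad, forces in N, time in s.
With the tool pointing down it reaches from about 0.425 to 0.95 m from the base axis. Payload 4.7 kg.
Tool frame: the origin (TCP) lies at the very end of the fingers, on their centre line; the grasp point (between the pads) lies 19 mm behind it; z points along the fingers, y is the line along which they close (so a half turn about z gives the same grasp; the last joint's range is limited). The gripper opens to 87 mm and grips with 3 to 60 N. Pads are 19 mm wide; open, the fingers measure 117 mm over their backs; the gripper's body (75 mm by 190 mm) begins 51 mm behind the grasp point.
Start: joints at [1.13, 0.469, -0.049, 1.532, 0.024, 1.141, -0.082], TCP at [0.27, -0.619, 0.223] pointing down, gripper open.
Joint ranges: [-2.59, 2.59], [-0.33, 1.99], [-1.39, 1.29], [0.1, 2.45], [-1.04, 4.18], [0.21, 1.99], [-2.66, 2.66]. Speed limits (rad/s): [2.57, 2.57, 3.14, 3.14, 3.14, 3.14, 3.14].

## Interface

Orientations are given as a unit quaternion [w, x, y, z].
In Python, from workcell import r gives the robot as it stands.
- The arm moves only by the tool play_rows, never from a script. Its argument "motion" is a list that holds one entry, the list of rows, each a list of 7 numbers: the shift along the tool's x, y, z each as a share of 0.03 m, from -1 to 1, then the turn, a rotation vector about the tool's x, y, z each as a share of 4 degrees, from -1 to 1, then the closure, from 0 (fully open) to 1 (shut). In form: [[[dx, dy, dz, wx, wy, wz, jaw], ...]]. A call has 1 to 5 rows; each row shifts and turns the commanded pose from where the row before left it, along the tool's axes as they then stand; what a row does not reach is not made up. A row lasts 1/8 s, in which the tool goes at most 62.5 mm and 10.7 degrees, less where a joint would pass 70% of its speed; a pose out of reach is approached as far as the arm can. A call with a number of a shift or a turn outside -1 to 1 is refused whole. A call with a gripper value outside its range is refused whole. The fingers move at their own pace and stop on an object; "force" is the grip in N (left out, the last holds). Time passes only in rows, so rows that do not move let the fingers close. It gives the time, the measured TCP pose, the force, the opening and the grip force at its end, in the units of the state.
- r.observe(): the state, without advancing time (a new reading comes with each control period).
- r.capture(name): name is "scene" or "top" or "wrist"; returns a dict with "pixels" (420x560x3 uint8, red, green, blue), "depth" (420x560 float32, m along the optical axis (not along the pixel's ray), 0 where there is no reading), "vertical_fov" (degrees; the focal length in pixels is half the picture's height over the tangent of half this angle, whatever the lens; pixels are square), "cx", "cy" (the principal point, pixels), "world_from_camera" (4x4, takes a point from camera to world coordinates); the wrist camera has in their place "T_tool_cam" (4x4, takes a point from camera to tool coordinates, whose origin is the TCP and whose axes are the flange's). Camera axes: x right, y down, z forward; pixel columns grow to the right and rows downward; lengths in m; the calibration is good to about 2 mm. A picture is of the moment at which its call begins: read the wrist's pose just before it.
- r.hand_in(): hands the job in; it is judged then, once.
The state is a dict: "time_s": time; "joint_positions": joint angles; "joint_vel": joint speeds; "tau": joint torques, N m; "tool_pos": TCP position; "tcp_rot": TCP orientation; "contact_force": force on the tool from outside, world axes, zero at the start; "torque": the same for the moment, N m; "width": finger opening in m; "grip_force": force on a finger pad.
Only numpy, scipy, OpenCV 4.12 (cv2) and the standard library are available. Lean on these libraries where they do the work, as an engineer would, in place of code of your own. Each camera call takes 0.05 s, during which the arm holds its last target. There are 200 camera calls.

## Task

Push the open door of the small upright cartridge press shut until it clicks home on its catch. Then take the black knob on top and draw the plunger rod straight up out of its collar by 50 mm, which is when the dark ring around the rod has just come clear, without wrenching it sideways or pulling it right out, and finish the job still holding it there by the knob. The other things on the bench stay where they are.

Things in the scene. Friction and masses are not known exactly. Their poses are not given: they have to be found in the camera images.
- press: Cartridge press, fixed: grey open-fronted housing 100 deep (x) x 120 wide (y) x 155 mm high on a dark foot 130 x 140 x 12 mm; a cartridge stands inside. Origin: under its middle, at table height. x to its back, y to its left seen from the robot, z up; turned up to 0.4 rad from facing the robot. The door hangs on its front, x = -50 mm. The rod rises out of the flat top (155 mm) above the origin.
- collar (a point): Centre of the mouth of the rod's bore in the flat top of the press, 155 mm above the table; z points up along the bore. The bore is 17.2 mm wide and 45 mm deep through the head of the press, with open space below.
- door (a joint): Door angle, rad: 0 shut, starts 0.55 to 1.0, stop 1.4. Aluminium panel 110 wide, 8 thick, 16 to 150 mm above the table, on an upright hinge at its left (+y) edge; swings open towards the robot, stays where left. A sprung ball catch resists from 0.15 rad, is passed at about 0.07 with 5 to 8 N of push at the free edge, then draws it to 0 and keeps it; let go before that, it springs back a little.
- door_hinge (a point): Point on the hinge axis at the door's top edge, 150 mm above the table, in the plane of the door's inner face (press frame: x -50, y +57 mm); the outer face lies 8 mm in front of it. Its axes turn with the door: y lies along the door from free edge to hinge, -x points out of the outer face.
- door_edge (a point): Point on the door's outer face where it can be pushed: 80 mm from the hinge, 125 mm above the table (25 mm below the door's top). Its axes turn with the door: -x points out of the outer face. A black finger pull, 10 mm proud, sits lower at the free edge, 31 to 71 mm above the table.
- rod: Plunger rod: steel, 16 mm thick, upright, loose in the bore, 0.18 to 0.33 kg, drops back if let go. Origin: on its axis under the 26 mm wide shoulder that rests on the press's top when fully in; z up. It reaches 105 mm below. Above: black round knob, 32 mm wide, from 13 to 43 mm over the origin. A dark ring 4 mm high, lower edge 50 mm below the origin, hides in the bore when the rod is in.
- knob (a point): Centre of the knob on the rod, on its axis, 28 mm above rod's origin, so 183 mm above the table when the rod is fully in; any grasp direction round it will do.
- grout_tub: Bystander: round grey open tub, 142 mm wide and 110 mm high, fixed; origin under its centre. It and the press trade places between starts.
- cap_a: Bystander: blue tile-levelling cap 42 mm wide, 34 mm high, beside the press; origin under its centre.
- cap_b: Bystander: a second such cap, on the other side of the press.
- cap_c: Bystander: a third such cap, on the bench between the press and the tub, towards the robot.
- spacer_jar: Bystander: lidded jar 64 mm wide, 75 mm high; origin under its centre.
- mallet: Bystander: rubber mallet lying down, 280 mm long.
- margin_trowel: Bystander: trowel lying down, 260 mm long.
- loose_tile: Bystander: tile 100 x 100 x 8 mm lying on the bench.
Not all that is in view belongs to the job. Leave any turquoise look-alike of the press alone.

How it is judged:
By the outcome, as a careful person would: the job done as asked, in the order asked, and still so for the second after the job is handed in, while the arm keeps its last pose, push and grip.
It also fails if it takes over 48 s, if anything falls off the work surface, if the arm or the gripper's body presses on something with over 40 N, if the wrist force passes 120 N, or if a joint passes its speed limit or range.

## Working session

There is one attempt and no reset: what is moved stays moved. The work goes in short steps, Python scripts to look and compute and a tool call to move; the robot and the scene stay as the last step left them, time stands still between calls to the robot, and variables do not carry over. Pictures are saved under pics/ and viewed, at most 10 in all, crops included, and the job is handed in when it is done.

Besides the shell and the picture viewer there is one more tool, called after "Emit:" as a command line: name --argument value ..., lists and objects as JSON in quotes. play_rows: Moves the arm, as the interface text tells. Shift numbers are shares of 0.03 m and turn numbers shares of 4 degrees, none past 1 either way. Its arguments: {"type":"object","properties":{"motion":{"type":"array","items":{"type":"array","items":{"type":"array","items":{"type":"number","minimum":-1,"maximum":1}}}},"force":{"type":"number"}},"required":["motion"]}

```bash
mkdir -p pics; ls
cat > h.py <<'E'
import numpy as np, cv2
from workcell import r
def cap(n):
    c=r.capture(n); p=c["pixels"]; c["f"]=p.shape[0]/2/np.tan(np.radians(c["vertical_fov"])/2); return c
def pts(c,T=None):
    T=c["world_from_camera"] if T is None else T
    d=c["depth"]; v,u=np.mgrid[:d.shape[0],:d.shape[1]]
    P=np.stack([(u-c["cx"])/c["f"]*d,(v-c["cy"])/c["f"]*d,d,np.ones_like(d)],-1)
    return (P@np.array(T).T)[...,:3]
E
python3 - <<'E'
from h import *
ims=[]
for n in("scene","top"):
    c=cap(n); np.save(n+"_p.npy",pts(c)); cv2.imwrite(f"pics/{n}.png",c["pixels"][...,::-1]); print(n,c["f"],np.round(c["world_from_camera"],3).tolist(),c["cx"],c["cy"],(c["depth"]>0).mean())
print(r.observe())
E
```

```text
pics
scene 457.8049440389701 [[0.275, 0.654, -0.705, 1.391], [0.961, -0.184, 0.205, -0.271], [0.004, -0.734, -0.679, 0.937], [0.0, 0.0, 0.0, 1.0]] 287.91841762226153 205.76107202220967 0.9957610544217687
top 527.098340129302 [[-0.011, -0.988, 0.157, 0.314], [-1.0, 0.011, -0.005, -0.022], [0.004, -0.157, -0.988, 1.637], [0.0, 0.0, 0.0, 1.0]] 287.89722539975594 207.38290018461925 0.9959396258503401
{'time_s': 0.1, 'joint_positions': array([ 1.13009035,  0.46941476, -0.04859819,  1.53355176,  0.02410439,
        1.14095653, -0.08228883]), 'joint_vel': array([ 2.18486414e-04, -8.28612870e-04,  1.73741677e-03, -3.27808072e-03,
       -1.75255120e-03,  6.80124867e-05,  1.01446478e-03]), 'tau': array([-1.24602598e-04, -5.09170175e+01, -8.13427661e-02, -2.36828792e+01,
       -6.14291243e-02,  3.44355439e-02,  3.14395652e-05]), 'tool_pos': array([ 0.26998662, -0.61809028,  0.22157758]), 'tcp_rot': array([-8.47281471e-04,  9.78871854e-01,  2.04472814e-01, -2.07674931e-04]), 'contact_force': array([-0.6976747 ,  0.83263466,  0.24718028]), 'torque': array([-0.02171021, -0.00683484, -0.02607422]), 'grip_force': 0.0, 'width': 0.08698718659301077}
```

View pics/scene.png

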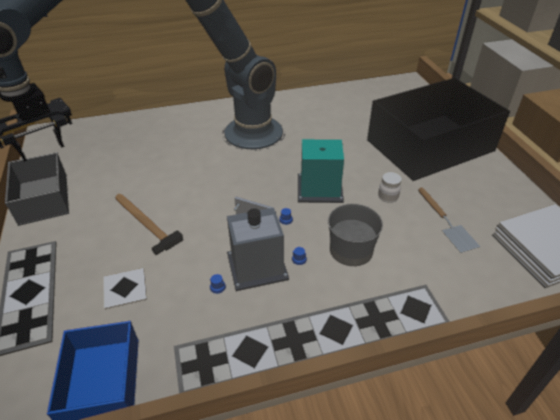

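View pics/top.png

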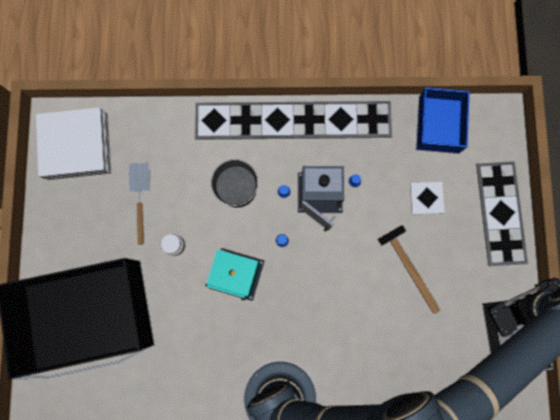

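The scene view shows the grey press at about (257,245), its knob at (254,216), and the open door behind it at (255,208). In the top view the knob is at (324,181), the door spans (303,205) to (330,227), the caps are at (284,190), (355,181) and (282,240), and the turquoise decoy is at (235,274). Next I measure them.

Run:
```python
from h import *
for n,(u0,u1,v0,v1) in (("top",(285,365,155,240)),("scene",(215,300,190,295))):
    P=np.load(n+"_p.npy"); im=cv2.imread(f"pics/{n}.png"); Q=P[v0:v1,u0:u1].reshape(-1,3); col=im[v0:v1,u0:u1].reshape(-1,3).astype(int)
    z=Q[:,2]
    k=(z>.185); print(n,"knob top",k.sum(),Q[k].mean(0).round(4),Q[k].min(0).round(3),Q[k].max(0).round(3))
    kc=Q[k].mean(0)[:2]
    k=(z>.150)&(z<.162)
    s=Q[k&(np.linalg.norm(Q[:,:2]-kc,axis=1)<.08)]
    rc=cv2.minAreaRect(s[:,:2].astype(np.float32)); print("top face",len(s),s[:,2].mean().round(4),rc, cv2.boxPoints(rc).round(3).tolist())
    d=(z>.135)&(z<.158)&(Q[:,0]<kc[0]-.055)
    s=Q[d]; print("door",len(s)); 
    if len(s)>4:
        rc=cv2.minAreaRect(s[:,:2].astype(np.float32)); print(rc,cv2.boxPoints(rc).round(3).tolist())
    big=cv2.resize(im[v0-20:v1+20,u0-20:u1+20],None,fx=4,fy=4,interpolation=cv2.INTER_CUBIC); cv2.imwrite(f"pics/{n}_c.png",big[:600,:800])
```

```text
top knob top 135 [ 0.5493 -0.1049  0.5274] [ 0.314 -0.145  0.187] [ 0.636 -0.022  1.637]
top face 569 0.1544 ((0.5763919949531555, -0.12605445086956024), (0.14011196792125702, 0.09107254445552826), 49.816410064697266) [[0.4959999918937683, -0.15000000596046448], [0.5659999847412109, -0.20900000631809235], [0.656000018119812, -0.10199999809265137], [0.5870000123977661, -0.0430000014603138]]
door 0
scene knob top 179 [ 0.7886 -0.1623  0.3526] [ 0.606 -0.271  0.185] [ 1.391 -0.118  0.937]
top face 0 nan ((0.0, 0.0), (0.0, 0.0), 0.0) [[0.0, 0.0], [0.0, 0.0], [0.0, 0.0], [0.0, 0.0]]
door 1757
((0.5879393815994263, -0.1291196346282959), (0.1255691945552826, 0.17490746080875397), 88.76446533203125) [[0.49900001287460327, -0.1899999976158142], [0.6740000247955322, -0.1940000057220459], [0.6769999861717224, -0.06800000369548798], [0.5019999742507935, -0.06400000303983688]]<stdin>:9: RuntimeWarning: Mean of empty slice.
  ret = ret.dtype.type(ret / rcount)
```

View pics/top_c.png

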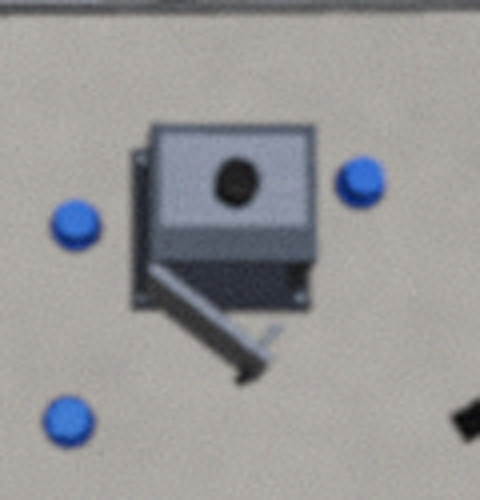

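The crop shows the knob at (237,182), the top's rear corners at (152,125) and (314,125), and the door's top strip running from (155,268) to (262,360). There are some empty depth pixels, so I'll use rays onto planes at known heights.

```bash
cat >> h.py <<'E'
def ray(c,u,v,z):
    T=np.array(c["world_from_camera"]); d=T[:3,:3]@[(u-c["cx"])/c["f"],(v-c["cy"])/c["f"],1]; o=T[:3,3]
    return o+d*(z-o[2])/d[2]
E
python3 - <<'E'
from h import *
c=cap("top"); im=c["pixels"]; g=im.astype(int).sum(2)
P=pts(c); P[c["depth"]<=0]=9
B=lambda x,y:ray(c,265+x/4-.375,135+y/4-.375,.155)
for n,x,y,z in(("knobtop",237,182,.198),("TL",152,125,.155),("TR",314,125,.155),("BR",314,264,.155),("hingeOuter?",155,268,.15),("freeedge",262,362,.15),("capR",361,182,.03),("capL",76,225,.03),("capC",68,422,.03)):
    print(n,ray(c,265+x/4-.375,135+y/4-.375,z).round(4))
# knob by mask: dark at top
sub=(slice(168,195),slice(312,337)); m=g[sub]<150
v,u=np.nonzero(m); print("knob mask",m.sum(),u.mean()+312,v.mean()+168, ray(c,u.mean()+312,v.mean()+168,.19).round(4))
X,Y,Z=P[...,0],P[...,1],P[...,2]
near=(abs(X-.61)<.15)&(abs(Y+.12)<.12)
k=near&(Z>.19)&(Z<.21); print("knob depth",k.sum(),np.median(P[k],0).round(4),P[k].min(0).round(3),P[k].max(0).round(3))
k=near&(Z>.148)&(Z<.16)&(X>.562); s=P[k][:,:2].astype(np.float32);print(cv2.minAreaRect(s),cv2.boxPoints(cv2.minAreaRect(s)).round(3).tolist())
k=near&(Z>.143)&(Z<.156)&(X<.555);s=P[k][:,:2].astype(np.float32);print(len(s),cv2.minAreaRect(s),cv2.boxPoints(cv2.minAreaRect(s)).round(3).tolist(), cv2.fitLine(s,cv2.DIST_HUBER,0,.01,.01).ravel())
# back edge/front edge of bright top: brightness gradient
for u in range(306,342,4): 
    col=im[155:215,u].astype(int).sum(1); print(u,(np.argsort(np.diff(col))[:2]+155).tolist(),end=" ")
E
```

```text
knobtop [ 0.6185 -0.1306  0.198 ]
TL [ 0.6701 -0.0735  0.155 ]
TR [ 0.6689 -0.1904  0.155 ]
BR [ 0.5673 -0.1875  0.155 ]
hingeOuter? [ 0.5664 -0.0742  0.15  ]
freeedge [ 0.4979 -0.1492  0.15  ]
capR [ 0.653  -0.2399  0.03  ]
capL [ 0.6212 -0.0177  0.03  ]
capC [ 0.4681 -0.0101  0.03  ]
knob mask 79 323.6455696202532 180.36708860759495 [ 0.6195 -0.1306  0.19  ]
knob depth 99 [ 0.6194 -0.1306  0.1967] [ 0.605 -0.145  0.19 ] [ 0.636 -0.114  0.203]
((0.6160363554954529, -0.1302274912595749), (0.1188303530216217, 0.10942491888999939), 89.1150894165039) [[0.5600000023841858, -0.1889999955892563], [0.6700000166893005, -0.1899999976158142], [0.671999990940094, -0.07199999690055847], [0.5619999766349792, -0.07000000029802322]]
93 ((0.5287387371063232, -0.11897897720336914), (0.09026230871677399, 0.008767571300268173), 51.33271026611328) [[0.4970000088214874, -0.1509999930858612], [0.5040000081062317, -0.15700000524520874], [0.5600000023841858, -0.0860000029206276], [0.5540000200271606, -0.08100000023841858]] [ 0.62074965  0.78400886  0.52721745 -0.11997317]
306 [205, 165] 310 [208, 165] 314 [165, 211] 318 [165, 191] 322 [174, 165] 326 [174, 175] 330 [165, 190] 334 [165, 191] 338 [165, 200]
```

Press: origin (0.619, -0.131), yaw about -0.01. Door angle is about 0.67 rad, hinge near (0.570, -0.0735). The sizes match the ones given (119 mm wide top, knob top near 0.197). First I close the fingers and swing round to the front left of the door.

Emit:
play_rows --motion '[[[0.66, -0.75, 0, 0, 0, 1, 1], [0.61, -0.79, 0, 0, 0, 1, 1], [0.55, -0.83, 0, 0, 0, 1, 1], [0.5, -0.87, 0, 0, 0, 1, 1], [0.43, -0.9, 0, 0, 0, 1, 1]]]' --force 20

```text
time_s: 0.78
tool_pos: [0.3167, -0.4749, 0.2223]
tcp_rot: [-0.0, 1.0, 0.03, -0.0]
contact_force: [0.6, 0.8, 0.2]
width: 0.0453
grip_force: 0.0
```

Emit:
play_rows --motion '[[[0.37, -0.93, 0, 0, 0, 1, 1], [0.31, -0.95, 0, 0, 0, 0, 1], [0.31, -0.95, 0, 0, 0, 0, 1], [0.31, -0.95, 0, 0, 0, 0, 1], [0.31, -0.95, 0, 0, 0, 0, 1]]]'

```text
time_s: 1.4
tool_pos: [0.3639, -0.3327, 0.2224]
tcp_rot: [-0.0, 1.0, -0.004, -0.0]
contact_force: [-0.1, -0.2, -0.8]
width: 0.0015
grip_force: 0.0
```

Emit:
play_rows --motion '[[[0.31, -0.95, 0, 0, 0, 0, 1], [0.31, -0.95, 0, 0, 0, 0, 1], [0.31, -0.95, 0, 0, 0, 0, 1], [0.31, -0.95, 0, 0, 0, 0, 1], [0.31, -0.95, 0, 0, 0, 0, 1]]]'

```text
time_s: 2.02
tool_pos: [0.4114, -0.1907, 0.2225]
tcp_rot: [0.0, 1.0, -0.004, -0.0]
contact_force: [0.6, 0.7, 0.3]
width: 0.0003
grip_force: 0.0
```

Emit:
play_rows --motion '[[[0.71, -0.85, 0.3, 0, 0, 0, 1], [0.71, -0.85, 0.5, 0, 0, 0, 1], [0.71, -0.85, 0.7, 0, 0, 0, 1], [0, 0, 1, 0, 0, 0, 1], [0, 0, 0.95, 0, 0, 0, 1]]]'

```text
time_s: 2.65
tool_pos: [0.4759, -0.1151, 0.118]
tcp_rot: [-0.0, 1.0, -0.003, -0.0]
contact_force: [-0.4, -0.1, -0.1]
width: 0.0007
grip_force: 0.0
```

Run:
```python
from h import *
c=cap("top"); im=c["pixels"][130:260,250:380]; cv2.imwrite("pics/t2.png",cv2.resize(im[...,::-1],None,fx=4,fy=4))
```

```text
(no output)
```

View pics/t2.png

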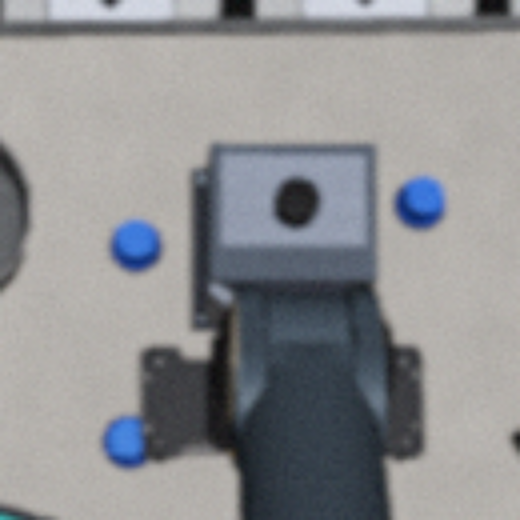

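The gripper sits in front of the door, long side along y, and clear of the caps (around (135,245), (130,440) and (420,200)). Now I start the push.

Emit:
play_rows --motion '[[[0.33, 0.15, 0, 0, 0, 0, 1], [0.33, 0.15, 0, 0, 0, 0, 1], [0.33, 0.15, 0, 0, 0, 0, 1], [0.33, 0.15, 0, 0, 0, 0, 1], [0.33, 0.15, 0, 0, 0, 0, 1]]]'

```text
time_s: 3.32
tool_pos: [0.5258, -0.139, 0.1193]
tcp_rot: [0.0, 1.0, -0.004, 0.0]
contact_force: [-0.6, -0.7, -0.1]
width: -0.0001
grip_force: 0.4
```

Emit:
play_rows --motion '[[[0.2, 0.15, 0, 0, 0, 0, 1], [0.2, 0.15, 0, 0, 0, 0, 1], [0.15, 0.1, 0, 0, 0, 0, 1], [0.1, 0, 0, 0, 0, 0, 1]]]'

```text
time_s: 3.82
tool_pos: [0.5407, -0.1501, 0.1186]
tcp_rot: [-0.001, 1.0, -0.004, -0.005]
contact_force: [-14.0, 1.5, 10.2]
width: 0.001
grip_force: 6.8
```

Emit:
play_rows --motion '[[[0.1, 0, 0, 0, 0, 0, 1], [0.1, 0, 0, 0, 0, 0, 1]]]'

```text
time_s: 4.08
tool_pos: [0.5459, -0.1511, 0.1187]
tcp_rot: [0.0, 1.0, -0.004, -0.005]
contact_force: [-5.1, -2.2, 3.2]
width: 0.0003
grip_force: 2.8
```

Emit:
play_rows --motion '[[[0.1, 0, 0, 0, 0, 0, 1], [0.1, 0, 0, 0, 0, 0, 1]]]'

```text
time_s: 4.32
tool_pos: [0.5523, -0.1516, 0.1188]
tcp_rot: [0.0, 1.0, -0.004, -0.005]
contact_force: [-16.6, -0.4, 12.4]
width: 0.0004
grip_force: 8.0
```

Emit:
play_rows --motion '[[[0.08, 0, 0, 0, 0, 0, 1], [0, 0, 0, 0, 0, 0, 1]]]'

```text
time_s: 4.58
tool_pos: [0.5522, -0.1516, 0.1188]
tcp_rot: [0.0, 1.0, -0.004, -0.008]
contact_force: [-18.8, -0.0, 14.1]
width: -0.0001
grip_force: 9.2
```

The force peaked, fell off, then met a hard stop with the TCP at 0.552, so the door looks shut. I back off, rise and check.

Emit:
play_rows --motion '[[[-0.5, 0, 0, 0, 0, 0, 1], [-1, 0, 0, 0, 0, 0, 1], [-1, 0, -0.5, 0, 0, 0, 0.5], [-0.5, 0, -1, 0, 0, 0, 0], [-0.5, 0, -1, 0, 0, 0, 0]]]'

```text
time_s: 5.2
tool_pos: [0.454, -0.1499, 0.195]
tcp_rot: [0.0, 1.0, -0.003, 0.001]
contact_force: [0.2, -1.0, -0.0]
width: 0.0224
grip_force: 0.0
```

Emit:
play_rows --motion '[[[-0.3, 0, -1, 0, 0, 0, 0], [0, 0, -1, 0, 0, 0, 0]]]'

```text
time_s: 5.45
tool_pos: [0.445, -0.1499, 0.2554]
tcp_rot: [0.0, 1.0, -0.004, 0.001]
contact_force: [-0.1, -1.0, 0.2]
width: 0.0427
grip_force: 0.0
```

Run:
```python
from h import *
c=cap("top"); im=c["pixels"]; P=pts(c); P[c["depth"]<=0]=9
X,Y,Z=P[...,0],P[...,1],P[...,2]
near=(abs(X-.61)<.12)&(abs(Y+.13)<.08)
s=P[near&(Z>.143)&(Z<.16)]; print(s.min(0),s.max(0),len(s), len(s[s[:,0]<.555]))
k=near&(Z>.19)&(Z<.21); print("knob",k.sum(),np.median(P[k],0).round(4),P[k].min(0).round(3),P[k].max(0).round(3))
a=im[130:260,250:380]; d=cap("scene")["pixels"][180:310,190:320]
cv2.imwrite("pics/t3.png",cv2.resize(np.hstack([a,d])[...,::-1],None,fx=3,fy=3,interpolation=cv2.INTER_CUBIC)); print(r.observe()["tool_pos"])
```

```text
[ 0.56151777 -0.19019971  0.14305055] [ 0.67090185 -0.06757613  0.15995939] 1367 0
knob 97 [ 0.6191 -0.131   0.197 ] [ 0.604 -0.145  0.19 ] [ 0.636 -0.114  0.206]
[ 0.44765276 -0.1503027   0.25765055]
```

View pics/t3.png

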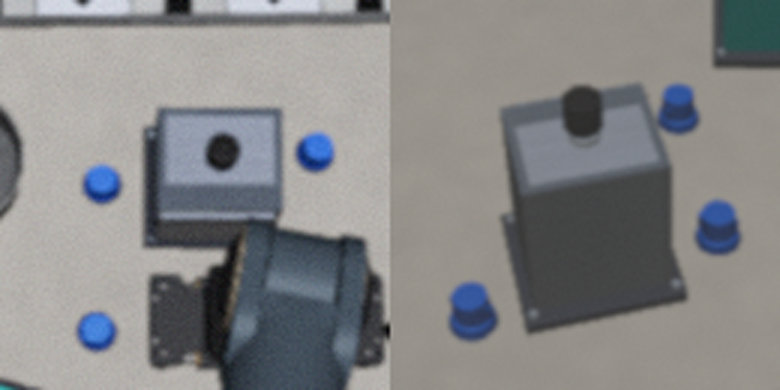

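The left half shows the door flush (a straight strip at y≈218, nothing in front of x=0.5615) and the caps unmoved. The right half shows the knob at (583,112), still seated. I go above the knob.

Emit:
play_rows --motion '[[[0.95, -0.1, 0, 0, 0, 0, 0], [0.95, -0.1, 0, 0, 0, 0, 0], [0.95, -0.1, 0, 0, 0, 0, 0], [0.95, -0.1, 0, 0, 0, 0, 0], [0.95, -0.1, 0, 0, 0, 0, 0]]]'

```text
time_s: 6.18
tool_pos: [0.5887, -0.1356, 0.253]
tcp_rot: [-0.0, 1.0, -0.003, 0.0]
contact_force: [0.3, 0.0, -0.2]
width: 0.0864
grip_force: 0.0
```

Emit:
play_rows --motion '[[[0.95, -0.1, 0, 0, 0, 0, 0], [0, 0, 0, 0, 0, 0, 0], [0, 0, 0, 0, 0, 0, 0]]]'

```text
time_s: 6.55
tool_pos: [0.6154, -0.1331, 0.2531]
tcp_rot: [-0.0, 1.0, -0.003, -0.001]
contact_force: [-0.6, 0.2, 0.0]
width: 0.087
grip_force: 0.0
```

Run:
```python
from h import *
from scipy.spatial.transform import Rotation as R
for i in range(2):
    o=r.observe(); c=cap("wrist"); T=np.eye(4); q=o["tcp_rot"]; T[:3,:3]=R.from_quat([*q[1:],q[0]]).as_matrix(); T[:3,3]=o["tool_pos"]
    P=pts(c,T@np.array(c["T_tool_cam"])); P[c["depth"]<=0]=9
    k=(P[...,2]>.188)&(P[...,2]<.206)&(np.linalg.norm(P[...,:2]-[.619,-.131],axis=-1)<.035)
    print(o["tool_pos"].round(4),o["width"],k.sum(),P[k].mean(0).round(4),P[k].min(0).round(4),P[k].max(0).round(4))
```

```text
[ 0.6154 -0.1331  0.2531] 0.08698036151823367 1342 [ 0.6232 -0.132   0.1975] [ 0.6063 -0.1476  0.1881] [ 0.6377 -0.1164  0.2001]
[ 0.6153 -0.1333  0.2535] 0.08688087386305635 1335 [ 0.6232 -0.132   0.1974] [ 0.6065 -0.1476  0.1881] [ 0.6377 -0.1167  0.2001]
```

The wrist view puts the knob at (0.621, -0.132), agreeing with the top view. I descend and grip.

Emit:
play_rows --motion '[[[0.19, -0.04, 0, 0, 0, 0, 0], [0, 0, 0.95, 0, 0, 0, 0], [0, 0, 0.95, 0, 0, 0, 0], [0, 0, 0.6, 0, 0, 0, 0], [0, 0, 0.4, 0, 0, 0, 0]]]' --force 25

```text
time_s: 7.28
tool_pos: [0.6218, -0.132, 0.1665]
tcp_rot: [0.0, 1.0, -0.004, 0.0]
contact_force: [-1.3, 0.7, 0.6]
width: 0.0868
grip_force: 0.0
```

Emit:
play_rows --motion '[[[0, 0, 0, 0, 0, 0, 0.5], [0, 0, 0, 0, 0, 0, 0.55], [0, 0, 0, 0, 0, 0, 0.6], [0, 0, 0, 0, 0, 0, 0.65], [0, 0, 0, 0, 0, 0, 0.7]]]'

```text
time_s: 7.9
tool_pos: [0.6219, -0.132, 0.1673]
tcp_rot: [0.0, 1.0, -0.004, 0.0]
contact_force: [-0.7, -0.3, 0.4]
width: 0.045
grip_force: 0.0
```

Emit:
play_rows --motion '[[[0, 0, 0, 0, 0, 0, 1], [0, 0, 0, 0, 0, 0, 1], [0, 0, 0, 0, 0, 0, 1], [0, 0, 0, 0, 0, 0, 1]]]'

```text
time_s: 8.4
tool_pos: [0.6218, -0.1317, 0.1671]
tcp_rot: [-0.0, 1.0, -0.003, 0.0]
contact_force: [0.4, 1.1, 1.3]
width: 0.0314
grip_force: 25.0
```

Emit:
play_rows --motion '[[[0, 0, -0.15, 0, 0, 0, 1], [0, 0, -0.15, 0, 0, 0, 1], [0, 0, -0.15, 0, 0, 0, 1], [0, 0, 0, 0, 0, 0, 1]]]'

```text
time_s: 8.9
tool_pos: [0.6219, -0.132, 0.181]
tcp_rot: [0.0, 1.0, -0.004, 0.0]
contact_force: [-0.4, 0.3, -2.1]
width: 0.0312
grip_force: 25.0
```

Emit:
play_rows --motion '[[[0, 0, -0.2, 0, 0, 0, 1], [0, 0, -0.2, 0, 0, 0, 1], [0, 0, -0.2, 0, 0, 0, 1], [0, 0, -0.2, 0, 0, 0, 1], [0, 0, -0.2, 0, 0, 0, 1]]]'

```text
time_s: 9.52
tool_pos: [0.6218, -0.1321, 0.2111]
tcp_rot: [0.0, 1.0, -0.004, 0.0]
contact_force: [-0.1, -0.3, -3.4]
width: 0.0315
grip_force: 25.0
```

Emit:
play_rows --motion '[[[0, 0, -0.12, 0, 0, 0, 1], [0, 0, -0.1, 0, 0, 0, 1], [0, 0, 0, 0, 0, 0, 1], [0, 0, 0, 0, 0, 0, 1]]]'

```text
time_s: 10.02
tool_pos: [0.6216, -0.1319, 0.2169]
tcp_rot: [-0.0, 1.0, -0.004, -0.0]
contact_force: [-0.5, 1.7, -3.6]
width: 0.031
grip_force: 25.0
```

Run:
```python
from h import *
print(r.observe()["tool_pos"].round(4))
c=cap("scene"); im=c["pixels"]; a=im[160:300,190:330]
cv2.imwrite("pics/s4.png",cv2.resize(a[...,::-1],(590,590),interpolation=cv2.INTER_CUBIC))
T=np.linalg.inv(c["world_from_camera"])
for z in(.155,.159,.165,.205,.218):
    p=T@[.6200,-.1315,z,1]; print(z,((p[:2]/p[2]*c["f"]+[c["cx"],c["cy"]])-[190,160])*590/140)
```

```text
[ 0.6216 -0.1319  0.2169]
0.155 [269.49835025 270.30791248]
0.159 [269.17447214 265.35211149]
0.165 [268.68564668 257.87237873]
0.205 [265.33162696 206.55105211]
0.218 [264.2045822  189.30564601]
```

View pics/s4.png

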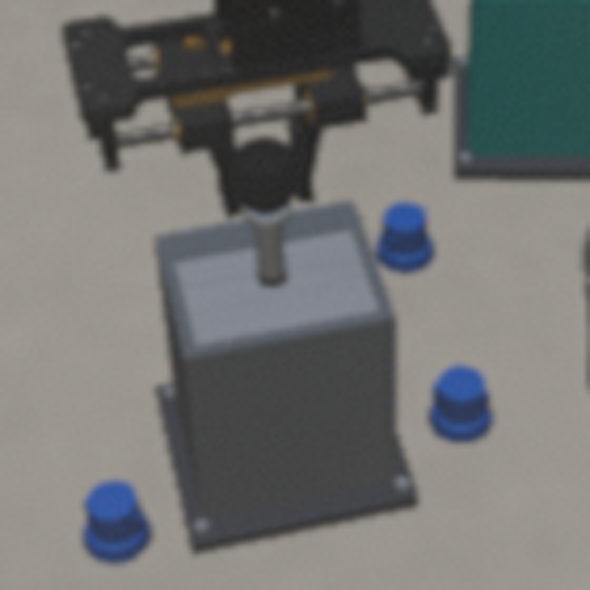

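The knob is held at (265,175), the rod stands straight, and the dark ring is just out at the mouth, at (272,278). The measured lift is 49.7 mm, so I add a last half millimetre and check again.

Emit:
play_rows --motion '[[[0, 0, -0.02, 0, 0, 0, 1], [0, 0, 0, 0, 0, 0, 1], [0, 0, 0, 0, 0, 0, 1], [0, 0, 0, 0, 0, 0, 1]]]'

```text
time_s: 10.58
tool_pos: [0.6218, -0.1319, 0.2177]
tcp_rot: [0.0, 1.0, -0.004, -0.0]
contact_force: [-0.2, 0.8, -2.6]
width: 0.0315
grip_force: 25.0
```

Run:
```python
from h import *
o=r.observe(); print(o["tool_pos"].round(4),o["contact_force"].round(1),o["torque"].round(2),o["width"],o["grip_force"])
c=cap("scene"); g=c["pixels"].astype(int).sum(2); u=254
print([(v,int(g[v,252:257].mean())) for v in range(206,232)])
```

```text
[ 0.6218 -0.1319  0.2177] [-0.2  0.8 -2.6] [ 0.06  0.01 -0.03] 0.0315228876109054 25.001039765775204
[(206, 125), (207, 125), (208, 131), (209, 179), (210, 283), (211, 345), (212, 316), (213, 265), (214, 250), (215, 250), (216, 249), (217, 253), (218, 254), (219, 255), (220, 254), (221, 254), (222, 253), (223, 254), (224, 254), (225, 237), (226, 202), (227, 257), (228, 364), (229, 406), (230, 408), (231, 408)]
```

```bash
python3 -c "
from workcell import r
print(r.hand_in())"
```

```text
the job is handed in; nothing more can be done
None
```

I've handed the job in: the door is shut on its catch, the plunger rod is drawn straight up about 50.5 mm with the dark ring just clear, and the gripper is still holding it by the knob. It took about 11 s, and no bystander was touched that I could see; no verdict came back.

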